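# Put the specimen jar away and shut the drawer

## Task

On the fly-lab bench, stand the specimen jar with the orange lid upright in the open drawer of the small drawer unit and let go of it. Then push the drawer fully shut, with the jar still standing inside. Leave the jar with the blue lid where it is.

Things in the scene. Friction and masses are not known exactly. Their poses are not given: they have to be found in the camera images.
- jar_orange: Round glass jar, 46 mm across, 65 mm tall, 60 to 130 g, standing loose on the bench. Its orange lid is 42 mm across and takes up the top 16 mm. Origin: centre of its underside; z up through the lid; yaw arbitrary. Three like jars, with blue, white and green lids, stand 100 mm or more from it, centre to centre; which jar stands where varies.
- jar_blue: The same jar with a blue lid: a bystander. Origin: centre of its underside, z up.
- drawer_floor (a point): On the midline of the drawer's floor, 22 mm above the bench; moves with the drawer. x points inward (shutting), y to the left, z up. From here, mm: front wall's inner face x -52, blue front's outer face x -73, its top z 76; side walls y +-89, tops z 66; handle bar (11 thick, 110 long along y) x -108, z 50. The grey unit's top plate, z 76 to 88, roofs all beyond x = opening - 58.
- unit_drawer0 (a joint): Opening of the drawer of the small grey unit (fixed to the bench, 240 mm deep, 220 wide, 110 tall), in m: 0 is shut at its stop, 0.12 to 0.15 at the start. It slides level along the x axis of drawer_floor, needs 1 to 2 N to push by its front or bar, and stays where it is left.
There are look-alikes about, which are no part of the job. Leave any pink or yellow look-alike of the jar_orange alone.

How it is judged:
On the way:
1. the orange-lidded jar stands upright in the drawer, which is still open, and has been let go (x of jar_orange in the frame of drawer_floor between -0.04 and 0.13 m and y of jar_orange in the frame of drawer_floor between -0.075 and 0.075 m and z of jar_orange in the frame of drawer_floor between -0.01 and 0.012 m and angle between jar_orange's own z axis and vertical below 0.17 rad and value of joint unit_drawer0 above 0.06 m and contact force between the fingers and jar_orange below 0.2 N and linear speed of jar_orange below 0.03 m/s), for 0.2 s.
At the end, for the whole second after the job is handed in: The drawer is shut to within 10 mm of its closed stop and at rest, and the orange-lidded jar stands inside it on the drawer floor, upright to within about 10 degrees, at rest (x of jar_orange in the frame of drawer_floor between -0.04 and 0.13 m and y of jar_orange in the frame of drawer_floor between -0.075 and 0.075 m and z of jar_orange in the frame of drawer_floor between -0.01 and 0.012 m and angle between jar_orange's own z axis and vertical below 0.17 rad and value of joint unit_drawer0 below 0.01 m and velocity of joint unit_drawer0 below 0.01 m/s and linear speed of jar_orange below 0.02 m/s); the robot touches nothing.
It fails at once if the blue-lidded jar is moved more than 30 mm or tipped by more than 20 degrees (distance of jar_blue from where it was at the start of the episode above 0.03 m or angle between jar_blue's own z axis and vertical above 0.35 rad).
It also fails if it takes over 48 s, if anything falls off the work surface, if the arm or the gripper's body presses on something with over 40 N, if the wrist force passes 120 N, or if a joint passes its speed limit or range.

## Robot

A 6-joint arm with a two-finger parallel gripper is mounted at the origin on the work surface. World frame = base frame: x ahead of the robot, y to its left, z up, the work surface at z = 0. Lengths are in m, angles in rad, forces in N, time in s.
With the tool pointing down it reaches from about 0.35 to 0.85 m from the base axis. Payload 8.1 kg.
Tool frame: the origin (TCP) lies on the centre line of the jaws, within the pads' length; the fingertips stand 19 mm ahead of it and the grasp point (between the pads) is the TCP (robot.tips_ahead is the distance from the TCP to the fingertips, in m); y points along the fingers, z is the direction in which the jaws open and shut, and the axes are right-handed (so a half turn about y gives the same grasp; the last joint's range is limited). The gripper opens to 93 mm and grips with 3 to 60 N. Pads are 15 mm wide; open, the fingers measure 128 mm over their backs; the gripper's body (75 mm by 188 mm) begins 65 mm behind the grasp point.
Start: joints at [-1.382, 0.13, 1.488, -0, 1.523, -0.085], TCP at [0.162, -0.578, 0.238] pointing down, gripper open.
Joint ranges: [-2.96, 2.96], [-0.89, 2.26], [0.02, 2.5], [-1.34, 4.48], [0, 2.73], [-2.66, 2.66]. Speed limits (rad/s): [2.39, 2.39, 2.79, 3.14, 3.14, 3.14].

## Interface

Orientations are given as a rotation vector (axis times angle).
In Python, from plant import robot, imaging, models gives the robot as it stands.
- The arm moves only by the tool carry_out, never from a script. Its argument "motion" is one flat list of numbers, 7 for each row, row after row: the shift along the tool's x, y, z in m, then the turn, a rotation vector about the tool's x, y, z in degrees, then the opening, from -1 (shut) to 1 (fully open). A call has exactly 5 rows; each row shifts and turns the pose as measured when the row begins, along the tool's axes as they then stand; what a row does not reach is not made up. A row lasts 1/10 s, in which the tool goes at most 50 mm and 8.59 degrees, less where a joint would pass 70% of its speed; a pose out of reach is approached as far as the arm can. A call is refused whole if a number of a shift passes 0.05 or a number of a turn 8.59, either way. A call with a gripper value outside its range is refused whole. The fingers move at their own pace and stop on an object; "squeeze" is the grip in N (left out, the last holds). Time passes only in rows, so rows that do not move let the fingers close, or fill a call up. It gives the time, the measured TCP pose, the force and the opening at its end, in the units of the state.
- robot.read_state(): the state, without advancing time (a new reading comes with each control period).
- imaging.read_camera(name): name is "scene" or "top" or "wrist"; returns the picture (480x640x3 uint8, blue, green, red); there is no depth.
- imaging.camera_model(name): a dict with "K" (3x3 intrinsics, pixels), "position" and "orientation" of the camera in the world. Camera axes: x right, y down, z forward; pixel columns grow to the right and rows downward; lengths in m; the calibration is good to about 2 mm. The wrist camera is an equidistant fisheye: a pixel r from the principal point sees the ray r / f radians off the axis. A picture is of the moment at which its call begins: read the wrist's pose just before it. camera_model takes no time and is no camera call; for the wrist camera it gives the pose at the moment of the call.
- robot.close_job(): hands the job in, once; it reports no verdict.
Trained networks look in the newest picture that a camera, given by its name, has taken for a name from the list of things; names that differ only in an ending like _2 or _b are one class to them, and where a whole thing is asked for, a point or a joint stands for the part that bears it (a point fixed in the world has none). Each returns a list of dicts, best first, with "confidence" (0 to 1); they miss things now and then, are a little off and sometimes report something else, mostly with a low value. They report only what shows in the picture. A call takes as long as a camera call. They do not tell look-alikes from the thing itself.
- models.outline_of(camera, thing): "pixels" (480x640 bool, what is visible of it) and "pixel" ([column, row] in pixels, amid what is visible of it).
The state is a dict: "t": time; "q": joint angles; "dq": joint speeds; "joint_torque": joint torques, N m; "tool_pos": TCP position; "orientation": TCP orientation; "force": force on the tool from outside, world axes, zero at the start; "wrist_torque": the same for the moment, N m; "opening": finger opening in m.
Only numpy, scipy, OpenCV 4.12 (cv2) and the standard library are available. Lean on these libraries where they do the work, as an engineer would, in place of code of your own. Each camera call takes 0.05 s, during which the arm holds its last target.

## Working session

There is one attempt and no reset: what is moved stays moved. The work goes in short steps, Python scripts to look and compute and a tool call to move; the robot and the scene stay as the last step left them, time stands still between calls to the robot, and variables do not carry over. Pictures are saved under pics/ and viewed, and the job is handed in when it is done.

Besides the shell and the picture viewer there is one more tool, called after "Call:" as name(argument=value, ...) on one line, values as JSON. carry_out: Moves the arm, as the interface text tells. Its arguments: {"type":"object","properties":{"motion":{"type":"array","items":{"type":"number"}},"squeeze":{"type":"number"}},"required":["motion"]}

```bash
mkdir -p pics; ls
python3 - <<'E'
from plant import robot, imaging, models
import cv2
for n in ["scene","top"]:
    im=imaging.read_camera(n); cv2.imwrite(f"pics/{n}0.png",im)
    m=imaging.camera_model(n); print(n,m)
    for t in ["jar_orange","jar_blue","drawer_floor","unit_drawer0"]:
        for d in models.outline_of(n,t): print(t,d["confidence"],d["pixel"],d["pixels"].sum())
print(robot.read_state())
E
```

```text
pics
scene {'K': array([[594.66391259,   0.        , 321.31262158],
       [  0.        , 594.66391259, 239.95427019],
       [  0.        ,   0.        ,   1.        ]]), 'position': array([1.09670488, 0.35547429, 1.04349355]), 'orientation': array([-1.25026468, -2.51280433,  0.73104664])}
jar_orange 0.79 [226.5, 244.9] 739
jar_orange 0.73 [301.9, 270.8] 711
jar_orange 0.59 [322.0, 230.8] 666
jar_orange 0.57 [275.8, 227.1] 658
jar_blue 0.95 [221.6, 189.5] 596
drawer_floor 0.84 [409.0, 275.0] 7925
unit_drawer0 0.85 [413.0, 278.6] 8156
top {'K': array([[495.70547196,   0.        , 315.44538134],
       [  0.        , 495.70547196, 231.84676293],
       [  0.        ,   0.        ,   1.        ]]), 'position': array([ 0.55900744, -0.03549566,  0.85554344]), 'orientation': array([-2.19050141,  2.19176613, -0.05330518])}
jar_orange 0.86 [311.0, 187.3] 644
jar_orange 0.66 [400.7, 170.8] 742
jar_orange 0.58 [377.1, 222.2] 660
jar_orange 0.57 [326.1, 251.6] 597
jar_blue 0.56 [463.4, 221.7] 836
drawer_floor 0.91 [195.9, 235.2] 13461
unit_drawer0 0.55 [192.5, 232.8] 13229
{'t': 0.5, 'q': array([-1.38237639e+00,  1.30424412e-01,  1.48822886e+00, -1.45094058e-06,
        1.52300831e+00, -8.53674456e-02]), 'dq': array([ 0.00161155,  0.00013101, -0.0009202 , -0.00050864, -0.0002628 ,
        0.00063161]), 'joint_torque': array([-2.46320014e-03, -5.59178030e+01, -4.91571951e+01,  7.68695609e-02,
        2.42411887e-02, -5.39136931e-05]), 'tool_pos': array([ 0.16226511, -0.57762791,  0.23760476]), 'orientation': array([-0.28583976,  2.07501583, -2.0748718 ]), 'force': array([0.38183438, 0.57334362, 0.21638425]), 'wrist_torque': array([-0.0577906 ,  0.01651535,  0.04201607]), 'opening': 0.09318464437644994}
```

View pics/scene0.png

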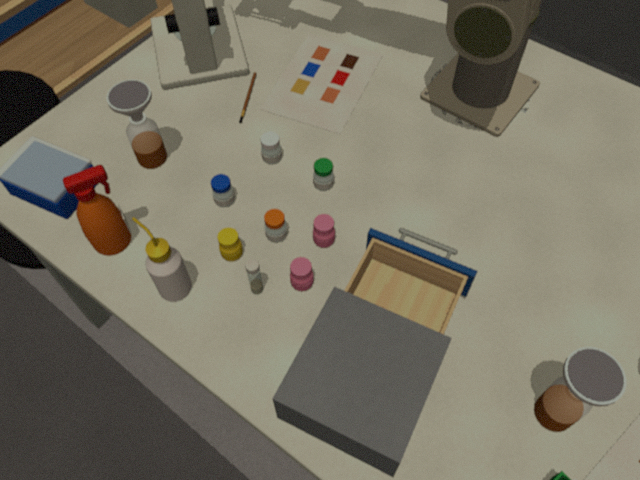

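View pics/top0.png

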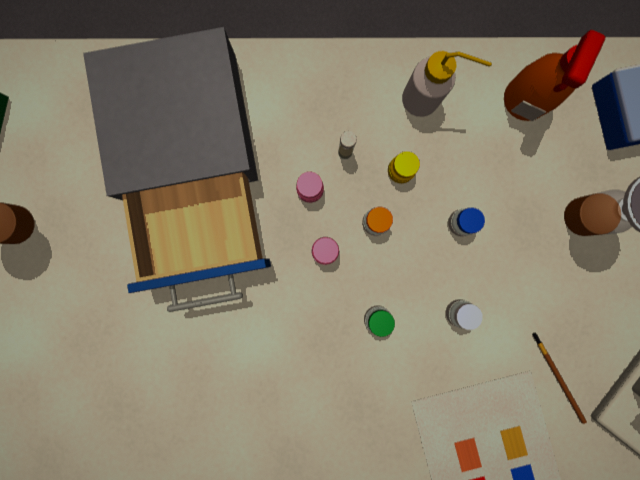

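```bash
cat > h.py <<'E'
import numpy as np, cv2
from scipy.spatial.transform import Rotation as R
from plant import robot, imaging, models
def onplane(m,px,z):
    K=m["K"];d=R.from_rotvec(m["orientation"]).apply(np.linalg.solve(K,[px[0],px[1],1.]))
    p=np.array(m["position"]);return p+d*(z-p[2])/d[2]
def proj(m,P):
    c=R.from_rotvec(m["orientation"]).inv().apply(np.atleast_2d(P)-m["position"])
    u=c@m["K"].T;return u[:,:2]/u[:,2:]
E
python3 - <<'E'
from h import *
for n in ["top","scene"]:
    im=cv2.imread(f"pics/{n}0.png");hsv=cv2.cvtColor(im,cv2.COLOR_BGR2HSV);m=imaging.camera_model(n)
    seeds={"top":dict(orange=(379,220),pink1=(310,184),pink2=(326,250),yellow=(406,165),green=(381,323),blue=(470,220),white=(468,318)),
     "scene":dict(orange=(275,217),pink1=(302,264),pink2=(324,222),yellow=(230,235),green=(323,166),blue=(221,183))}[n]
    for k,s in seeds.items():
        h=hsv[s[1],s[0]].astype(int)
        msk=np.zeros((482,642),np.uint8)
        g=cv2.GaussianBlur(im,(3,3),0)
        cv2.floodFill(g,msk,s,(0,0,0),(22,)*3,(22,)*3,4|cv2.FLOODFILL_FIXED_RANGE|cv2.FLOODFILL_MASK_ONLY|(255<<8))
        ys,xs=np.nonzero(msk[1:-1,1:-1]);c=(xs.mean(),ys.mean())
        print(n,k,np.round(c,1),len(xs),np.ptp(xs),np.ptp(ys),onplane(m,c,.065).round(4))
m=imaging.camera_model("top")
im=cv2.imread("pics/top0.png")
cv2.imwrite("pics/crop.png",cv2.resize(im[130:330,70:290],None,fx=3,fy=3,interpolation=cv2.INTER_CUBIC)[:600])
E
```

```text
top orange [379.4 219.3] 450 23 23 [ 0.6219 -0.1333  0.065 ]
top pink1 [308.9 183.2] 486 26 24 [ 0.6802 -0.0206  0.065 ]
top pink2 [325.4 249.3] 485 24 25 [ 0.5741 -0.0468  0.065 ]
top yellow [406.5 163.5] 440 23 23 [ 0.7119 -0.1774  0.065 ]
top green [381.4 323.2] 482 23 24 [ 0.4574 -0.1351  0.065 ]
top blue [471.3 220.1] 449 23 23 [ 0.6207 -0.2798  0.065 ]
top white [469.8 316.7] 498 24 24 [ 0.4675 -0.2749  0.065 ]
scene orange [273.8 217.1] 224 18 14 [ 0.6235 -0.1316  0.065 ]
scene pink1 [300.3 265.9] 306 21 18 [ 0.6797 -0.02    0.065 ]
scene pink2 [323.3 222.1] 267 20 16 [ 0.5737 -0.0454  0.065 ]
scene yellow [227.4 236.2] 251 19 16 [ 0.7129 -0.1755  0.065 ]
scene green [323.  165.5] 195 16 13 [ 0.4594 -0.1329  0.065 ]
scene blue [219.9 182. ] 197 16 14 [ 0.6227 -0.2776  0.065 ]
```

View pics/crop.png

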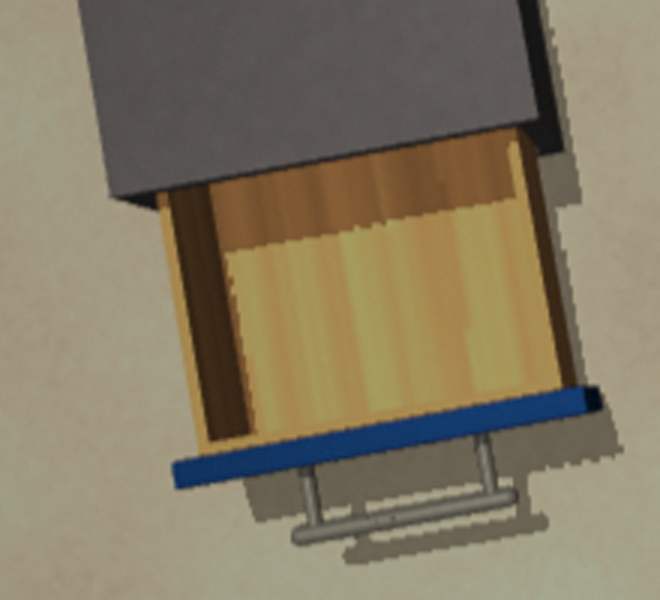

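Run:
```python
from h import *
m=imaging.camera_model("top")
f=lambda x,y,z:onplane(m,(70+x/3-.33,130+y/3-.33),z)
A=f(175,489,.098);B=f(601,409,.098);print("front outer",A,B,np.linalg.norm(A-B))
H1=f(297,537,.072);H2=f(515,494,.072);print("handle",H1,H2,np.linalg.norm(H1-H2),(H1+H2)/2)
T1=f(112,197,.110);T2=f(540,121,.110);print("unit",T1,T2,np.linalg.norm(T1-T2))
for P,Q in((A,B),(H1,H2),(T1,T2)):
    d=(P-Q)[:2];print(np.degrees(np.arctan2(-d[0],d[1])))
yaw=np.mean([np.arctan2(-(P-Q)[0],(P-Q)[1]) for P,Q in((A,B),(T1,T2))])
X=np.array([np.cos(yaw),np.sin(yaw)]);Y=np.array([-X[1],X[0]])
mf=((A+B)/2)[:2];mt=((T1+T2)/2)[:2];mh=((H1+H2)/2)[:2]
o=mf+.073*X
print("yaw",yaw,"origin",o,"from handle",mh+.108*X,"opening",(mt-o)@X+.058,"lateral",(mt-o)@Y)
n="scene";m2=imaging.camera_model(n);im=cv2.imread("pics/scene0.png");im=cv2.resize(im,None,fx=1,fy=1)
im2=cv2.imread("pics/top0.png")
pts=[]
for x,y,z in[(-.073,.0,.076),(-.073,A[0]*0+.1,.076),(-.052,.089,.044),(-.052,-.089,.066),(-.052,.089,.066),(-.108,.055,.05),(-.108,-.055,.05)]:
    w=o+x*X+y*Y;pts.append([w[0],w[1],z+.022])
for mm,i in((m2,im),(m,im2)):
    for p in proj(mm,np.array(pts)): cv2.circle(i,tuple(int(round(v)) for v in p),1,(0,0,255),-1)
cv2.imwrite("pics/chk.png",np.hstack([cv2.resize(im[200:350,330:480],None,fx=2.6,fy=2.6),cv2.resize(im2[180:330,120:270],None,fx=2.6,fy=2.6)]))
```

```text
front outer [0.50759063 0.25441862 0.098     ] [0.54805458 0.03813532 0.098     ] 0.2200359037526056
handle [0.48079453 0.19978163 0.072     ] [0.50321009 0.08559315 0.072     ] 0.11636780800644303 [0.49200231 0.14268739 0.072     ]
unit [0.65519692 0.28468683 0.11      ] [0.69360739 0.06850733 0.11      ] 0.21956533583375626
10.596833411137718
11.106121076921346
10.075088605451647
yaw 0.18039655095249513 origin [0.599638   0.15937461] from handle [0.59824976 0.16206472] opening 0.1346409734670736 lateral 0.0035288318927714345
```

View pics/chk.png

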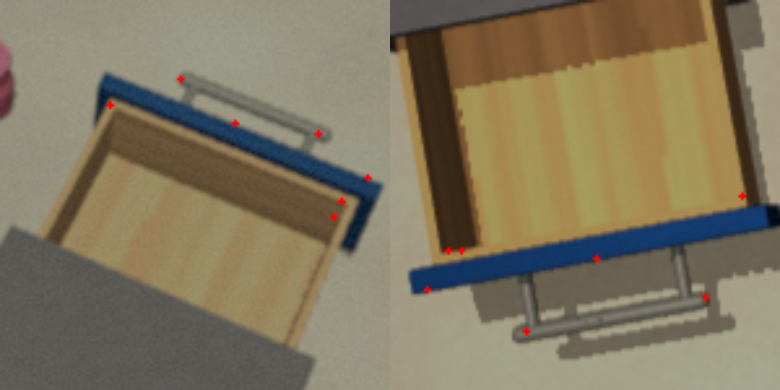

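Run:
```python
from h import *
s=robot.read_state();print(R.from_rotvec(s["orientation"]).as_matrix().round(3))
m=imaging.camera_model("scene")
for p in[(165,84),(247,73),(225,8),(152,35),(195,60)]: print(p,onplane(m,p,0).round(3))
print(onplane(m,(150,165),0),onplane(m,(130,95),.11))
m=imaging.camera_model("top");print(onplane(m,(592,415),0),onplane(m,(535,335),0))
im=imaging.read_camera("wrist");cv2.imwrite("pics/w0.png",im);print(imaging.camera_model("wrist"))
```

```text
[[-0.963 -0.     0.27 ]
 [-0.27   0.    -0.963]
 [-0.    -1.    -0.   ]]
(165, 84) [ 0.445 -0.638  0.   ]
(247, 73) [ 0.293 -0.5    0.   ]
(225, 8) [ 0.135 -0.718  0.   ]
(152, 35) [ 0.335 -0.798  0.   ]
(195, 60) [ 0.337 -0.639  0.   ]
[ 0.65032637 -0.47896921  0.        ] [ 0.58461294 -0.57031491  0.11      ]
[ 0.29533523 -0.49769221  0.        ] [ 0.42911635 -0.40491107  0.        ]
{'K': array([[371.64829954,   0.        , 321.91986924],
       [  0.        , 371.64829954, 233.12640951],
       [  0.        ,   0.        ,   1.        ]]), 'position': array([ 0.22541116, -0.55884017,  0.38368088]), 'orientation': array([ 2.34556   , -1.7780682 , -0.21437227])}
```

View pics/w0.png

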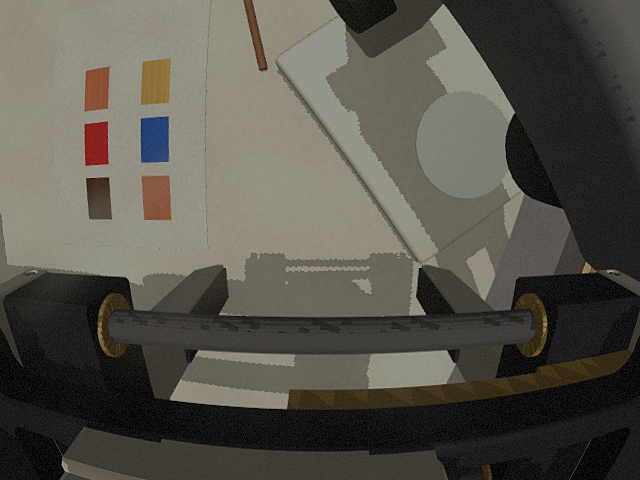

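Call:
carry_out(motion=[-0.01, 0, -0.036, 0, 1, 0, 0.5, -0.011, 0, -0.038, 0, 1, 0, 0.5, -0.011, 0, -0.038, 0, 1, 0, 0.5, -0.011, 0, -0.038, 0, 1, 0, 0.5, -0.011, 0, -0.038, 0, 1, 0, 0.5])

```text
t: 1.05
tool_pos: [0.1696, -0.379, 0.2344]
orientation: [-0.193, 2.131, -2.123]
force: [0.7, 0.3, 0.6]
opening: 0.0699
```

```bash
cat > go.py <<'E'
from h import *
import sys
# go.py x y z yawjaw_deg : remaining delta in tool axes
s=robot.read_state();M=R.from_rotvec(s["orientation"]).as_matrix()
t=np.array([float(v) for v in sys.argv[1:4]])
d=M.T@(t-s["tool_pos"])
ja=float(sys.argv[4]) if len(sys.argv)>4 else -79.7
a=np.radians(ja);Z=np.array([np.cos(a),np.sin(a),0]);Yv=np.array([0,0,-1.]);X=np.cross(Yv,Z)
T=np.c_[X,Yv,Z]
rv=np.degrees(R.from_matrix(M.T@T).as_rotvec())
print("t",s["t"],"pos",s["tool_pos"].round(4),"open",round(s["opening"],4),"F",s["force"].round(1),"q",s["q"].round(2))
print("d tool",d.round(4),"dist",np.linalg.norm(d).round(3),"rot",rv.round(2))
E
python3 go.py 0.622 -0.1325 0.20
```

```text
t 1.05 pos [ 0.1696 -0.379   0.2344] open 0.0699 F [0.7 0.3 0.6] q [-1.27 -0.39  1.97  0.    1.56  0.12]
d tool [-0.4893  0.0349 -0.1613] dist 0.516 rot [0.22 0.03 0.02]
```

Call:
carry_out(motion=[-0.045, 0.0, -0.015, 0, 0, 0, 0.5, -0.045, 0.0, -0.015, 0, 0, 0, 0.5, -0.045, 0.0, -0.015, 0, 0, 0, 0.5, -0.045, 0.0, -0.015, 0, 0, 0, 0.5, -0.045, 0.0, -0.015, 0, 0, 0, 0.5])

```text
t: 1.55
tool_pos: [0.3803, -0.2599, 0.2365]
orientation: [-0.18, 2.128, -2.134]
force: [0.7, -1.0, -0.2]
opening: 0.0698
```

Call:
carry_out(motion=[-0.045, 0.0, -0.015, 0, 0, 0, 0.5, -0.045, 0.0, -0.015, 0, 0, 0, 0.5, -0.045, 0.0, -0.015, 0, 0, 0, 0.5, -0.045, 0.0, -0.015, 0, 0, 0, 0.5, -0.045, 0.0, -0.015, 0, 0, 0, 0.5])

```text
t: 2.05
tool_pos: [0.5981, -0.1407, 0.2383]
orientation: [-0.178, 2.123, -2.135]
force: [0.5, -0.9, 1.9]
opening: 0.0697
```

```bash
python3 go.py 0.622 -0.1325 0.20
```

```text
t 2.05 pos [ 0.5981 -0.1407  0.2383] open 0.0697 F [ 0.5 -0.9  1.9] q [-0.31  0.16  1.45 -0.    1.52  1.09]
d tool [-0.0247  0.0384 -0.0043] dist 0.046 rot [-0.37 -0.45 -0.28]
```

Call:
carry_out(motion=[-0.012, 0.02, -0.002, 0, 0, 0, 0.5, -0.012, 0.03, -0.002, -0.3, -0.4, -0.3, 0.5, 0, 0.03, 0, 0, 0, 0, 0.5, 0, 0.03, 0, 0, 0, 0, 0.5, 0, 0.008, 0, 0, 0, 0, 0.5])

```text
t: 2.55
tool_pos: [0.6302, -0.1269, 0.1187]
orientation: [-0.193, 2.118, -2.122]
force: [-1.5, -0.1, -0.9]
opening: 0.0702
```

```bash
python3 go.py 0.622 -0.1325 0.04
python3 - <<'E'
from h import *
for n in("wrist","top"):
    im=imaging.read_camera(n);cv2.imwrite(f"pics/{n}1.png",im)
E
```

```text
t 2.55 pos [ 0.6302 -0.1269  0.1187] open 0.0702 F [-1.5 -0.1 -0.9] q [-0.28  0.32  1.49  0.    1.32  1.1 ]
d tool [0.0096 0.0787 0.0037] dist 0.079 rot [-0.15  0.45 -0.35]
```

View pics/wrist1.png

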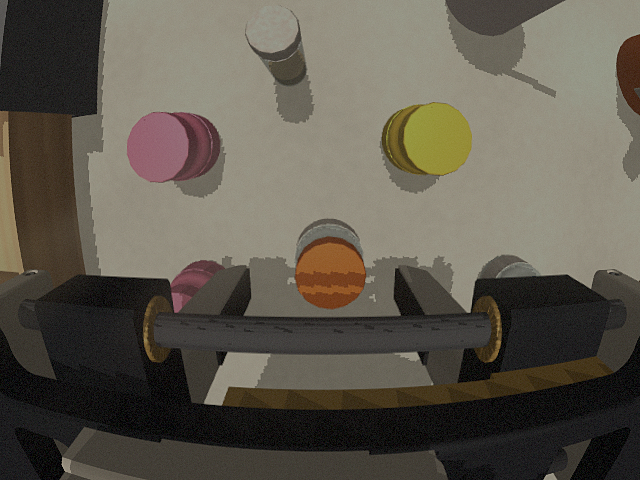

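View pics/top1.png

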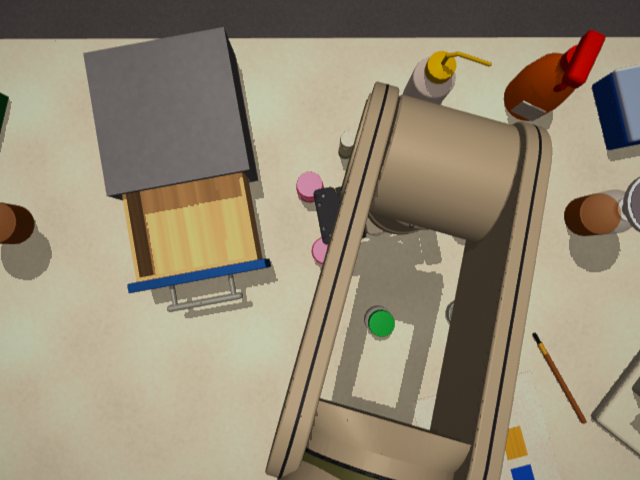

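```bash
cat >> h.py <<'E'
def wplane(m,px,z):
    K=m["K"];v=np.array([(px[0]-K[0,2])/K[0,0],(px[1]-K[1,2])/K[1,1]]);r=np.hypot(*v)
    c=np.r_[np.sin(r)*v/r,np.cos(r)];d=R.from_rotvec(m["orientation"]).apply(c)
    p=np.array(m["position"]);return p+d*(z-p[2])/d[2]
E
python3 - <<'E'
from h import *
m=imaging.camera_model("wrist")
for p in[(330,272),(159,147),(437,139)]:print(wplane(m,p,.065).round(4))
E
python3 go.py 0.622 -0.1325 0.04
```

```text
[ 0.6257 -0.1323  0.065 ]
[ 0.6802 -0.0216  0.065 ]
[ 0.7124 -0.1765  0.065 ]
t 2.65 pos [ 0.6311 -0.1275  0.1213] open 0.07 F [-0.4  0.1  0.5] q [-0.28  0.32  1.49  0.    1.33  1.1 ]
d tool [0.0106 0.0812 0.0029] dist 0.082 rot [-0.22  0.43 -0.48]
```

Call:
carry_out(motion=[0.009, 0, 0.003, 0, 0.4, 0, 0.5, 0, 0, 0, 0, 0, 0, 0.5, 0, 0.02, 0, 0, 0, 0, 0.5, 0, 0.02, 0, 0, 0, 0, 0.5, 0, 0.0, 0, 0, 0, 0, 0.5])

```text
t: 3.15
tool_pos: [0.628, -0.1358, 0.0922]
orientation: [-0.163, 2.108, -2.128]
force: [-0.8, 0.4, -0.4]
opening: 0.0696
```

```bash
python3 go.py 0.623 -0.1325 0.04
```

```text
t 3.15 pos [ 0.628  -0.1358  0.0922] open 0.0696 F [-0.8  0.4 -0.4] q [-0.29  0.33  1.53  0.    1.26  1.1 ]
d tool [ 0.0056  0.052  -0.0048] dist 0.053 rot [-0.66 -0.13 -1.32]
```

Call:
carry_out(motion=[0.006, 0.005, -0.004, -0.6, 0, -1.3, 0.5, 0, 0.015, 0, 0, 0, 0, 0.5, 0, 0.015, 0, 0, 0, 0, 0.5, 0, 0.012, 0, 0, 0, 0, 0.5, 0, 0.0, 0, 0, 0, 0, 0.5])

```text
t: 3.65
tool_pos: [0.6237, -0.134, 0.0467]
orientation: [-0.183, 2.124, -2.13]
force: [-0.9, 0.4, -0.1]
opening: 0.0696
```

```bash
python3 go.py 0.623 -0.1325 0.04
```

```text
t 3.65 pos [ 0.6237 -0.134   0.0467] open 0.0696 F [-0.9  0.4 -0.1] q [-0.29  0.39  1.55 -0.    1.2   1.1 ]
d tool [ 0.0004  0.0067 -0.0016] dist 0.007 rot [-0.18 -0.17 -0.26]
```

Call:
carry_out(motion=[0, 0.005, -0.001, 0, 0, 0, 0.5, 0, 0, 0, 0, 0, 0, -0.4, 0, 0, 0, 0, 0, 0, -0.4, 0, 0, 0, 0, 0, 0, -0.4, 0, 0, 0, 0, 0, 0, -0.4], squeeze=15)

```text
t: 4.15
tool_pos: [0.6237, -0.1329, 0.0414]
orientation: [-0.184, 2.124, -2.13]
force: [0.3, -0.1, -1.0]
opening: 0.0455
```

Call:
carry_out(motion=[0, 0, 0, 0, 0, 0, -0.4, 0, 0, 0, 0, 0, 0, -0.4, 0, -0.005, 0, 0, 0, 0, -0.4, 0, -0.02, 0, 0, 0, 0, -0.4, 0, -0.03, 0, 0, 0, 0, -0.4])

```text
t: 4.65
tool_pos: [0.6196, -0.1317, 0.0928]
orientation: [-0.194, 2.132, -2.13]
force: [0.3, -0.5, -1.2]
opening: 0.0453
```

```bash
python3 go.py 0.604 0.161 0.19
```

```text
t 4.65 pos [ 0.6196 -0.1317  0.0928] open 0.0453 F [ 0.3 -0.5 -1.2] q [-0.29  0.33  1.53 -0.    1.29  1.1 ]
d tool [-0.0358 -0.097  -0.291 ] dist 0.309 rot [ 0.07 -0.16  0.23]
```

Call:
carry_out(motion=[0, -0.035, 0, 0, 0, 0, -0.4, 0, -0.035, -0.02, 0, 0, 0, -0.4, -0.007, -0.027, -0.04, 0, 0, 0, -0.4, -0.007, 0, -0.04, 0, 0, 0, -0.4, -0.007, 0, -0.04, 0, 0, 0, -0.4])

```text
t: 5.15
tool_pos: [0.6185, 0.0076, 0.2017]
orientation: [-0.174, 2.128, -2.134]
force: [-0.2, -0.1, -1.7]
opening: 0.0456
```

Call:
carry_out(motion=[-0.007, 0, -0.04, 0, 0, 0, -0.4, -0.007, 0, -0.04, 0, 0, 0, -0.4, 0, 0, -0.04, 0, 0, 0, -0.4, 0, 0, -0.02, 0, 0, 0, -0.4, 0, 0, 0, 0, 0, 0, -0.4])

```text
t: 5.65
tool_pos: [0.6082, 0.159, 0.206]
orientation: [-0.172, 2.125, -2.127]
force: [-0.2, -0.2, -0.6]
opening: 0.0456
```

```bash
python3 go.py 0.604 0.161 0.19
python3 - <<'E'
from h import *
for n in("wrist","top"):
    im=imaging.read_camera(n);cv2.imwrite(f"pics/{n}2.png",im)
E
```

```text
t 5.65 pos [0.6082 0.159  0.206 ] open 0.0456 F [-0.2 -0.2 -0.6] q [ 0.18  0.21  1.46 -0.    1.46  1.57]
d tool [ 0.0039  0.016  -0.0027] dist 0.017 rot [-0.11 -0.4  -0.65]
```

View pics/wrist2.png

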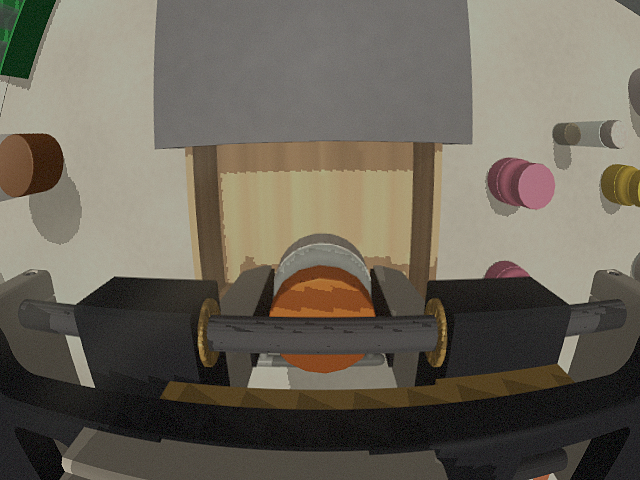

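View pics/top2.png

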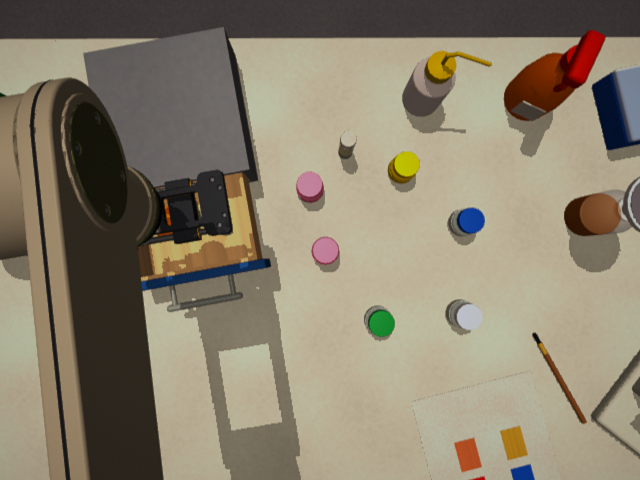

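Call:
carry_out(motion=[0, 0.02, -0.003, 0, -0.4, -0.6, -0.4, 0, 0.03, 0, 0, 0, 0, -0.4, 0, 0.03, 0, 0, 0, 0, -0.4, 0, 0.015, 0, 0, 0, 0, -0.4, 0, 0, 0, 0, 0, 0, -0.4])

```text
t: 6.25
tool_pos: [0.6094, 0.1528, 0.1043]
orientation: [-0.185, 2.127, -2.137]
force: [-0.3, -0.3, -0.9]
opening: 0.0456
```

```bash
python3 go.py 0.609 0.162 0.065
```

```text
t 6.25 pos [0.6094 0.1528 0.1043] open 0.0456 F [-0.3 -0.3 -0.9] q [ 0.17  0.3   1.54 -0.    1.3   1.57]
d tool [-0.0012  0.0392 -0.0093] dist 0.04 rot [-0.25 -0.44  0.08]
```

Call:
carry_out(motion=[0, 0.01, -0.01, 0, -0.3, 0, -0.4, 0, 0.01, 0, 0, 0, 0, -0.4, 0, 0.01, 0, 0, 0, 0, -0.4, 0, 0, 0, 0, 0, 0, -0.4, 0, 0, 0, 0, 0, 0, -0.4])

```text
t: 6.75
tool_pos: [0.6094, 0.1628, 0.0741]
orientation: [-0.186, 2.124, -2.133]
force: [-0.1, 0.5, -1.4]
opening: 0.045
```

```bash
python3 go.py 0.609 0.162 0.064
```

```text
t 6.75 pos [0.6094 0.1628 0.0741] open 0.045 F [-0.1  0.5 -1.4] q [ 0.18  0.34  1.55 -0.    1.25  1.58]
d tool [0.0005 0.0101 0.0007] dist 0.01 rot [-0.25 -0.18 -0.09]
```

Call:
carry_out(motion=[0, 0.005, 0, 0, 0, 0, -0.4, 0, 0.003, 0, 0, 0, 0, -0.4, 0, 0.002, 0, 0, 0, 0, -0.4, 0, 0, 0, 0, 0, 0, -0.4, 0, 0, 0, 0, 0, 0, -0.4])

```text
t: 7.25
tool_pos: [0.6108, 0.163, 0.0653]
orientation: [-0.183, 2.122, -2.131]
force: [-0.2, 0.7, -1.0]
opening: 0.0451
```

```bash
python3 go.py 0.609 0.162 0.064
```

```text
t 7.25 pos [0.6108 0.163  0.0653] open 0.0451 F [-0.2  0.7 -1. ] q [ 0.18  0.35  1.56 -0.    1.23  1.58]
d tool [0.0019 0.0013 0.0006] dist 0.002 rot [-0.25 -0.17 -0.27]
```

Call:
carry_out(motion=[0, 0.002, 0, 0, 0, 0, -0.4, 0, 0.001, 0, 0, 0, 0, -0.4, 0, 0, 0, 0, 0, 0, -0.4, 0, 0, 0, 0, 0, 0, -0.4, 0, 0, 0, 0, 0, 0, -0.4])

```text
t: 7.75
tool_pos: [0.6116, 0.1631, 0.0633]
orientation: [-0.181, 2.122, -2.13]
force: [-1.0, -0.1, -0.2]
opening: 0.0454
```

```bash
python3 go.py 0.609 0.162 0.064
```

```text
t 7.75 pos [0.6116 0.1631 0.0633] open 0.0454 F [-1.  -0.1 -0.2] q [ 0.18  0.35  1.56 -0.    1.22  1.58]
d tool [ 0.0027 -0.0008  0.0006] dist 0.003 rot [-0.25 -0.18 -0.38]
```

Call:
carry_out(motion=[0, 0, 0, 0, 0, 0, 0.1, 0, 0, 0, 0, 0, 0, 0.3, 0, 0, 0, 0, 0, 0, 0.5, 0, 0, 0, 0, 0, 0, 0.5, 0, 0, 0, 0, 0, 0, 0.5])

```text
t: 8.25
tool_pos: [0.6118, 0.1631, 0.0635]
orientation: [-0.18, 2.122, -2.13]
force: [1.0, -0.4, -0.6]
opening: 0.0696
```

```bash
python3 go.py 0.609 0.162 0.2
```

```text
t 8.25 pos [0.6118 0.1631 0.0635] open 0.0696 F [ 1.  -0.4 -0.6] q [ 0.18  0.35  1.56 -0.    1.22  1.58]
d tool [ 0.002  -0.1365  0.0012] dist 0.137 rot [-0.25 -0.17 -0.4 ]
```

Raise gently, straight up.

Call:
carry_out(motion=[0, -0.01, 0, 0, 0, 0, 0.5, 0, -0.02, 0, 0, 0, 0, 0.5, 0, -0.03, 0, 0, 0, 0, 0.5, 0, -0.035, 0, 0, 0, 0, 0.5, 0, -0.035, 0, 0, 0, 0, 0.5])

```text
t: 8.75
tool_pos: [0.6065, 0.1627, 0.1925]
orientation: [-0.194, 2.126, -2.137]
force: [0.7, -0.0, 0.6]
opening: 0.0703
```

```bash
python3 - <<'E'
from h import *
for n in("wrist","scene"):
    im=imaging.read_camera(n);cv2.imwrite(f"pics/{n}3.png",im)
E
python3 go.py 0.47 0.137 0.2
```

```text
t 8.85 pos [0.6103 0.1634 0.1989] open 0.0695 F [0.  0.1 0.8] q [ 0.18  0.23  1.45 -0.    1.46  1.58]
d tool [ 0.1428 -0.0019  0.0014] dist 0.143 rot [-0.25 -0.18 -0.34]
```

View pics/wrist3.png

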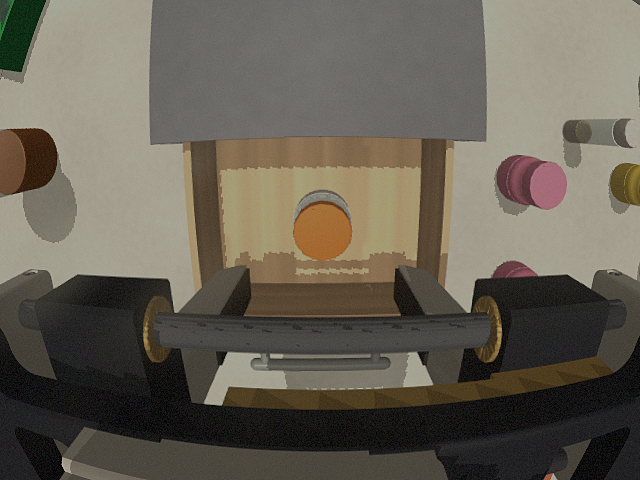

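View pics/scene3.png

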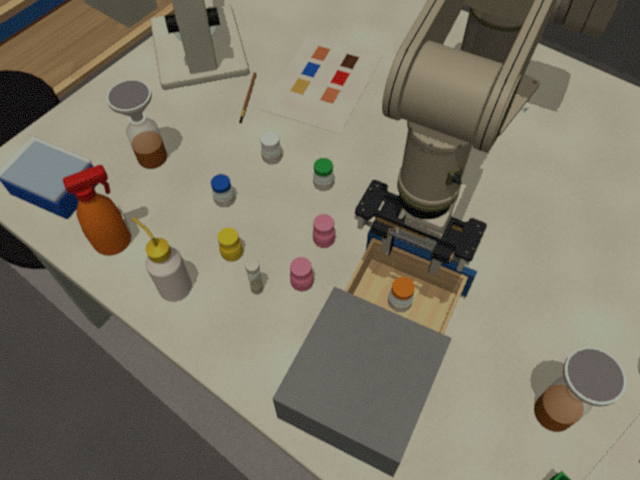

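Call:
carry_out(motion=[0.035, 0, 0, 0, 0, 0, -1, 0.035, 0, 0, 0, 0, 0, -1, 0.035, 0, 0, 0, 0, 0, -1, 0.035, 0, 0, 0, 0, 0, -1, 0.021, 0, 0, 0, 0, 0, -1])

```text
t: 9.35
tool_pos: [0.4491, 0.1344, 0.1981]
orientation: [-0.179, 2.122, -2.129]
force: [-0.1, 0.1, 1.2]
opening: 0.0342
```

```bash
python3 go.py 0.448 0.133 0.075
```

```text
t 9.35 pos [0.4491 0.1344 0.1981] open 0.0342 F [-0.1  0.1  1.2] q [ 0.18 -0.22  1.9  -0.    1.45  1.58]
d tool [0.0023 0.1231 0.0007] dist 0.123 rot [-0.25 -0.2  -0.45]
```

Call:
carry_out(motion=[0.003, 0.03, 0, 0, 0, 0, -1, 0, 0.03, 0, 0, 0, 0, -1, 0, 0.03, 0, 0, 0, 0, -1, 0, 0.025, 0, 0, 0, 0, -1, 0, 0.0, 0, 0, 0, 0, -1])

```text
t: 9.85
tool_pos: [0.4462, 0.1337, 0.0835]
orientation: [-0.171, 2.119, -2.125]
force: [-1.2, 0.1, -0.5]
opening: 0.0007
```

```bash
python3 go.py 0.448 0.133 0.075;python3 - <<'E'
from h import *
for n in("wrist",):
    im=imaging.read_camera(n);cv2.imwrite(f"pics/{n}4.png",im)
E
```

```text
t 9.85 pos [0.4462 0.1337 0.0835] open 0.0007 F [-1.2  0.1 -0.5] q [ 0.18 -0.12  2.03 -0.    1.21  1.58]
d tool [-0.0016  0.0086  0.0009] dist 0.009 rot [-0.25 -0.17 -0.91]
```

View pics/wrist4.png

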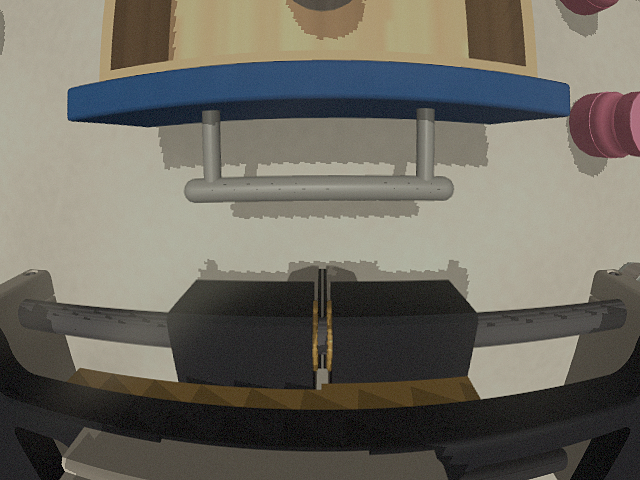

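Call:
carry_out(motion=[-0.008, 0.008, 0, 0, 0, -0.9, -1, -0.006, 0, 0, 0, 0, 0, -1, -0.004, 0, 0, 0, 0, 0, -1, -0.004, 0, 0, 0, 0, 0, -1, -0.004, 0, 0, 0, 0, 0, -1])

```text
t: 10.4
tool_pos: [0.4783, 0.1395, 0.0851]
orientation: [-0.176, 2.12, -2.127]
force: [-2.3, -1.5, -1.2]
opening: 0.0003
```

Call:
carry_out(motion=[-0.005, 0, 0, 0, 0, 0, -1, -0.005, 0, 0, 0, 0, 0, -1, -0.005, 0, 0, 0, 0, 0, -1, -0.006, 0, 0, 0, 0, 0, -1, -0.006, 0, 0, 0, 0, 0, -1])

```text
t: 10.9
tool_pos: [0.5062, 0.1447, 0.0857]
orientation: [-0.177, 2.121, -2.127]
force: [-1.1, -0.0, 1.2]
opening: 0.0008
```

```bash
python3 go.py 0.612 0.163 0.075;python3 - <<'E'
from h import *
for n in("wrist",):
    im=imaging.read_camera(n);cv2.imwrite(f"pics/{n}5.png",im)
E
```

```text
t 10.9 pos [0.5062 0.1447 0.0857] open 0.0008 F [-1.1 -0.   1.2] q [ 0.18  0.05  1.86 -0.    1.22  1.58]
d tool [-0.1072  0.0119  0.0006] dist 0.108 rot [-0.23 -0.15 -0.59]
```

View pics/wrist5.png

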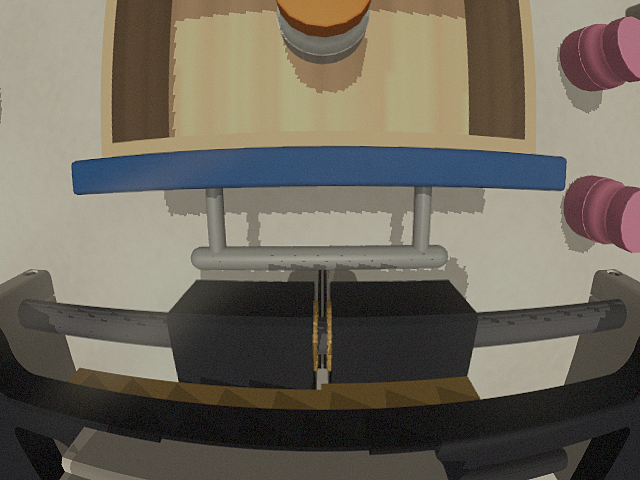

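Call:
carry_out(motion=[0.008, 0, 0, 0, 0, -0.5, -1, 0.002, 0.006, 0, 0, 0, 0, -1, 0, 0.01, 0, 0, 0, 0, -1, 0, 0.0, 0, 0, 0, 0, -1, 0, 0, 0, 0, 0, 0, -1])

```text
t: 11.45
tool_pos: [0.4968, 0.1428, 0.0683]
orientation: [-0.186, 2.123, -2.132]
force: [-0.6, 0.6, 0.8]
opening: 0.0007
```

```bash
python3 go.py 0.612 0.163 0.07
```

```text
t 11.45 pos [0.4968 0.1428 0.0683] open 0.0007 F [-0.6  0.6  0.8] q [ 0.18  0.06  1.89 -0.    1.19  1.58]
d tool [-0.117  -0.0014  0.0003] dist 0.117 rot [-0.24 -0.17 -0.14]
```

Call:
carry_out(motion=[-0.005, -0.001, 0, 0, 0, 0, -1, -0.005, -0.001, 0, 0, 0, 0, -1, -0.006, -0.001, 0, 0, 0, 0, -1, -0.008, -0.001, 0, 0, 0, 0, -1, -0.008, 0, 0, 0, 0, 0, -1])

```text
t: 11.95
tool_pos: [0.5295, 0.1487, 0.0723]
orientation: [-0.188, 2.124, -2.133]
force: [-0.3, 0.2, 0.7]
opening: 0.0005
```

Call:
carry_out(motion=[-0.008, 0, 0, 0, 0, 0, -1, -0.008, 0, 0, 0, 0, 0, -1, -0.008, 0, 0, 0, 0, 0, -1, -0.008, 0, 0, 0, 0, 0, -1, -0.008, 0, 0, 0, 0, 0, -1])

```text
t: 12.45
tool_pos: [0.573, 0.1568, 0.0723]
orientation: [-0.188, 2.124, -2.132]
force: [-1.9, 1.1, 0.7]
opening: 0.0005
```

```bash
python3 go.py 0.612 0.163 0.07;python3 - <<'E'
from h import *
for n in("wrist",):
    im=imaging.read_camera(n);cv2.imwrite(f"pics/{n}6.png",im)
E
```

```text
t 12.45 pos [0.573  0.1568 0.0723] open 0.0005 F [-1.9  1.1  0.7] q [ 0.18  0.25  1.66 -0.    1.23  1.58]
d tool [-0.0395  0.0024  0.0007] dist 0.04 rot [-0.21 -0.15 -0.05]
```

View pics/wrist6.png

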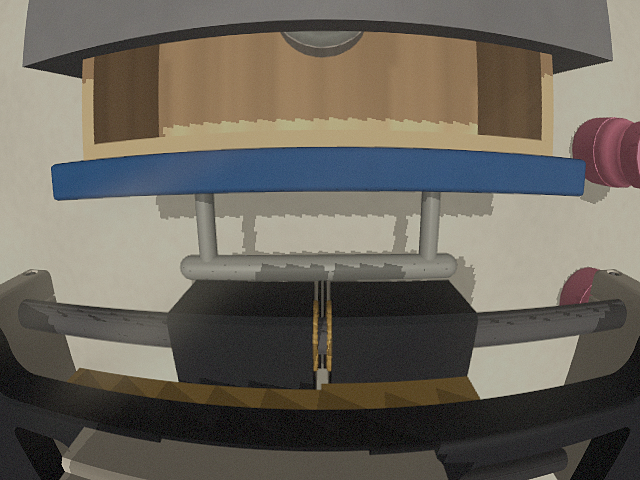

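Call:
carry_out(motion=[-0.007, 0, 0, 0, 0, 0, -1, -0.006, 0, 0, 0, 0, 0, -1, -0.006, 0, 0, 0, 0, 0, -1, -0.005, 0, 0, 0, 0, 0, -1, -0.004, 0, 0, 0, 0, 0, -1])

```text
t: 13.0
tool_pos: [0.6039, 0.1622, 0.0725]
orientation: [-0.187, 2.124, -2.132]
force: [-1.0, 0.7, -0.2]
opening: 0.0001
```

Call:
carry_out(motion=[-0.003, 0, 0, 0, 0, 0, -1, -0.003, 0, 0, 0, 0, 0, -1, -0.003, 0, 0, 0, 0, 0, -1, -0.003, 0, 0, 0, 0, 0, -1, -0.003, 0, 0, 0, 0, 0, -1])

```text
t: 13.5
tool_pos: [0.6118, 0.1636, 0.0724]
orientation: [-0.208, 2.13, -2.142]
force: [-20.1, -4.7, 15.1]
opening: 0.0004
```

```bash
python3 go.py 0.612 0.163 0.07;python3 - <<'E'
from h import *
for n in("wrist",):
    im=imaging.read_camera(n);cv2.imwrite(f"pics/{n}7.png",im)
E
```

```text
t 13.5 pos [0.6118 0.1636 0.0724] open 0.0004 F [-20.1  -4.7  15.1] q [ 0.18  0.36  1.53 -0.    1.27  1.58]
d tool [-0.0001  0.0024  0.0007] dist 0.003 rot [-0.25 -0.12  1.  ]
```

View pics/wrist7.png

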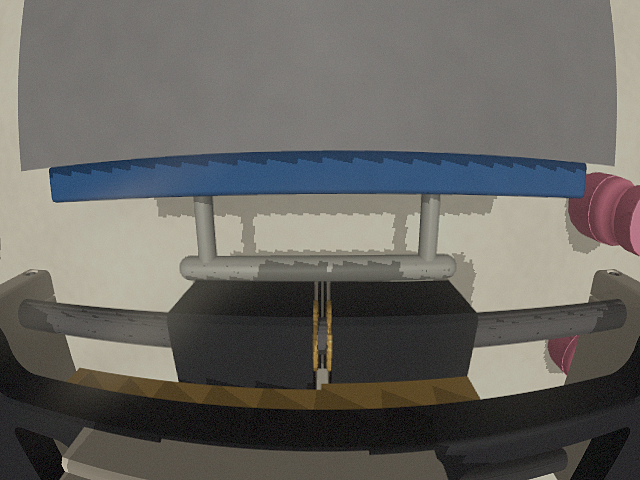

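Call:
carry_out(motion=[0.004, 0, 0, 0, 0, 0, -1, 0.02, 0, 0, 0, 0, 0, -1, 0.03, 0, 0, 0, 0, 0, -1, 0.04, 0, 0, 0, 0, 0, -1, 0.04, 0, 0, 0, 0, 0, -1])

```text
t: 14.05
tool_pos: [0.4815, 0.1394, 0.076]
orientation: [-0.2, 2.127, -2.14]
force: [-0.3, -0.4, 0.8]
opening: 0.0006
```

Call:
carry_out(motion=[0.01, -0.03, 0, 0, 0, 0, -1, 0, -0.04, 0, 0, 0, 0, -1, 0, -0.04, 0, 0, 0, 0, -1, 0, 0, 0, 0, 0, 0, -1, 0, 0, 0, 0, 0, 0, -1])

```text
t: 14.55
tool_pos: [0.4644, 0.1368, 0.1857]
orientation: [-0.208, 2.129, -2.145]
force: [-0.1, -0.5, -0.2]
opening: 0.0005
```

Run:
```python
from h import *
for n in("wrist","scene","top"):
    im=imaging.read_camera(n);cv2.imwrite(f"pics/{n}8.png",im)
s=robot.read_state();print(s["t"],s["tool_pos"],s["force"],s["dq"].round(3))
```

```text
14.7 [0.46389076 0.1367071  0.1843457 ] [-1.29510438  0.12808421  0.22760897] [ 0.001  0.013  0.012  0.002  0.005 -0.   ]
```

View pics/scene8.png

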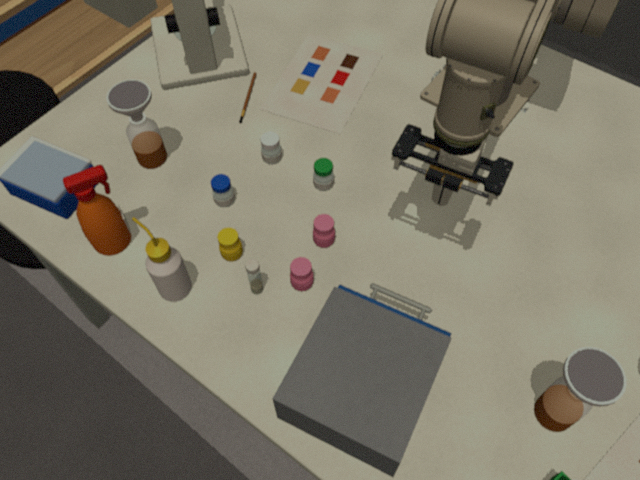

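View pics/wrist8.png

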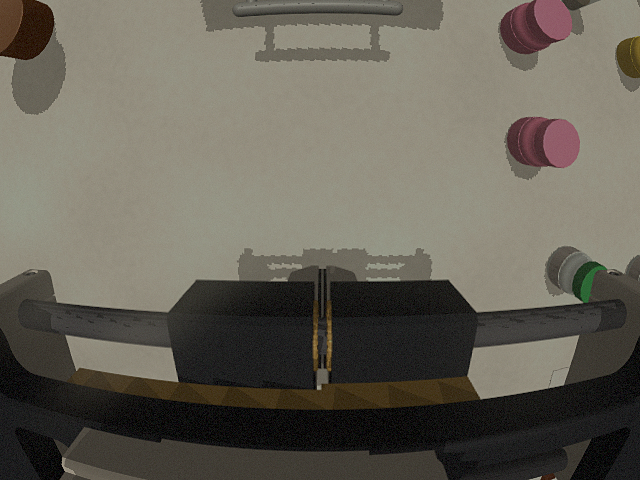

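View pics/top8.png

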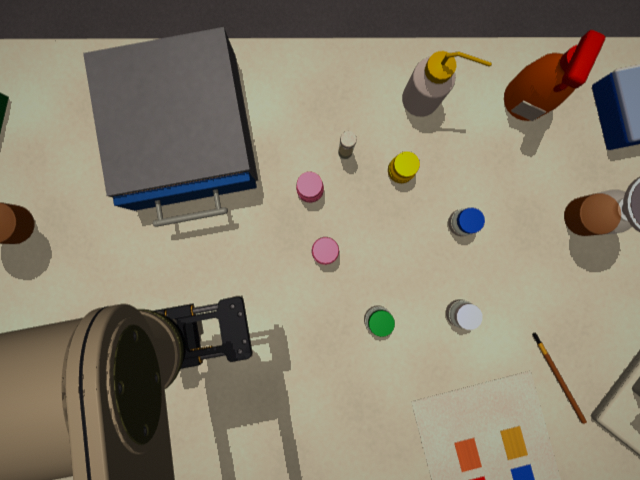

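Run:
```python
from h import *
m=imaging.camera_model("top")
a=onplane(m,(154.5,220.5),.072);b=onplane(m,(228,211.5),.072);c=(a+b)[:2]/2
mt=np.array([(0.6552+.6936)/2,(.2847+.0685)/2]);X=np.array([np.cos(.1804),np.sin(.1804)])
print(c,"opening",(mt-c)@X-.05)
im=cv2.imread("pics/top8.png");cv2.imwrite("pics/c8.png",cv2.resize(im[160:240,90:270],None,fx=4,fy=4,interpolation=cv2.INTER_CUBIC))
```

```text
[0.6269499  0.16614986] opening -0.0014449262370990826
```

View pics/c8.png

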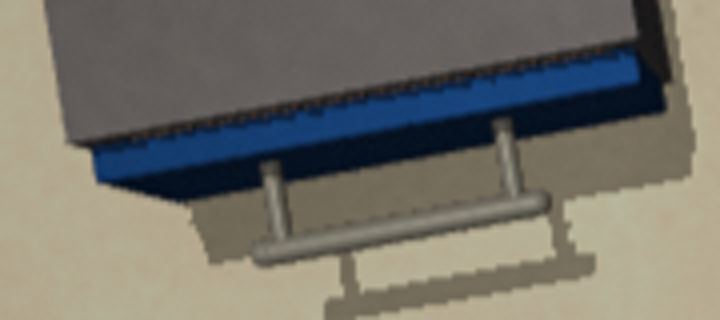

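The drawer is shut: the measured opening is about 0 mm, within about 2 mm, and the push ended at about 20 N against the stop. The arm is clear and the other jars haven't moved.

```bash
python3 -c "
from plant import robot
print(robot.close_job())"
```

```text
the job is handed in; nothing more can be done
None
```

I stood the orange-lidded jar in the open drawer, let go of it, pushed the drawer shut by its bar, backed the arm clear, and handed the job in at about 15 s.

- **Jar in the drawer:** After release, the wrist and scene pictures showed the jar upright near the middle of the drawer floor. Partway through the push, the top of it was out of the picture but what showed was still in place.
- **Drawer shut:** The push ended at about 20 N against the stop. The last top picture puts the opening at about 0 mm (measured -1.4 mm, with calibration good to about 2 mm).
- **Other jars:** The blue-lidded jar and the other jars look unmoved in the last pictures, and nothing was touching the robot.
- **Not checked:** I could not see the jar once it was under the unit's roof, so its standing after the final slow push is inferred, not seen.
- **Correction during the push:** The fingertips first met the bar about 10 mm too high. I backed off, lowered them and went on.

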